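# Snap the tuner module into the wireless receiver

## Robot

A 6-joint arm with a two-finger parallel gripper is mounted at the origin on the work surface. World frame = base frame: x ahead of the robot, y to its left, z up, the work surface at z = 0. Lengths are in m, angles in rad, forces in N, time in s.
With the tool pointing down it reaches from about 0.325 to 0.85 m from the base axis. Payload 4.4 kg.
Tool frame: the origin (TCP) lies midway between the tips of the shut fingers; the grasp point (between the pads) lies 19 mm behind it; z points along the fingers, y is the line along which they close (so a half turn about z gives the same grasp; the last joint's range is limited). The gripper opens to 94 mm and grips with 3 to 60 N. Pads are 16 mm wide; open, the fingers measure 119 mm over their backs; the gripper's body (75 mm by 177 mm) begins 78 mm behind the grasp point.
Start: joints at [1.067, 0.207, 1.542, -0, 1.393, -0.15], TCP at [0.199, 0.54, 0.205] pointing down, gripper open.
Joint ranges: [-2.73, 2.73], [-0.86, 2.22], [0.23, 2.46], [-1.11, 4.25], [0.08, 2.63], [-2.82, 2.82]. Speed limits (rad/s): [2.79, 2.79, 3.14, 3.14, 3.14, 3.14].

## Interface

Orientations are given as a 3x3 rotation matrix whose columns are the frame's x, y, z axes.
In Python, from rig import arm, cams, hand_in, finder gives the robot as it stands.
- The arm moves only by the shell command python3 -m crank 'ROWS' [FORCE]. ROWS is JSON, one flat list of numbers, 7 for each row, row after row: the finger opening in cm, from 0 to 9.4, then the shift along the tool's x, y, z in cm, then the turn, a rotation vector about the tool's x, y, z in degrees. A call has 1 to 20 rows; each row shifts and turns the commanded pose from where the row before left it, along the tool's axes as they then stand; what a row does not reach is not made up. A row lasts 1/8 s, in which the tool goes at most 62.5 mm and 10.7 degrees, less where a joint would pass 70% of its speed; a pose out of reach is approached as far as the arm can. A call with a gripper value outside its range is refused whole. The fingers move at their own pace and stop on an object; FORCE is the grip in N (left out, the last holds). Time passes only in rows, so rows that do not move let the fingers close. It gives the time, the measured TCP pose, the force, the opening and the grip force at its end, in the units of the state.
- arm.sense(): the state, without advancing time (a new reading comes with each control period).
- cams.snapshot(name): name is "scene" or "side" or "wrist"; returns the picture (384x512x3 uint8, red, green, blue); there is no depth.
- cams.camera_info(name): a dict with "fx", "fy", "cx", "cy" (pixels), "eye" and "attitude" of the camera in the world; the wrist camera has in their place "mount" (4x4, takes a point from camera to tool coordinates, whose origin is the TCP and whose axes are the flange's). Camera axes: x right, y up, looking along -z (the intrinsics and any distortion apply to the point x, -y, -z); pixel columns grow to the right and rows downward; lengths in m; the calibration is good to about 2 mm. A picture is of the moment at which its call begins: read the wrist's pose just before it. camera_info takes no time and is no camera call.
- hand_in(): hands the job in; it is judged then, once.
Trained networks look in the newest picture that a camera, given by its name, has taken for a name from the list of things; names that differ only in an ending like _2 or _b are one class to them, and where a whole thing is asked for, a point or a joint stands for the part that bears it (a point fixed in the world has none). Each returns a list of dicts, best first, with "score" (0 to 1); they miss things now and then, are a little off and sometimes report something else, mostly with a low value. They report only what shows in the picture. A call takes as long as a camera call.
- finder.find_in(camera, target): "location" ([column, row] in pixels, amid what is visible of it).
- finder.cut_out(camera, target): "pixels" (384x512 bool, what is visible of it) and "location" ([column, row] in pixels, amid what is visible of it).
- finder.mark_of(camera, target): "location" ([column, row] in pixels: a listed point, or the origin of a listed thing).
The state is a dict: "t": time; "qpos": joint angles; "qvel": joint speeds; "joint_efforts": joint torques, N m; "tool_pos": TCP position; "orientation": TCP orientation; "ft_force": force on the tool from outside, world axes, zero at the start; "moment": the same for the moment, N m; "finger_gap": opening from 0.0 (shut) to 1.0 (fully open); "gripper_force": force on a finger pad.
Only numpy, scipy, OpenCV 4.12 (cv2) and the standard library are available. Lean on these libraries where they do the work, as an engineer would, in place of code of your own. Each camera call takes 0.05 s, during which the arm holds its last target. There are 200 camera calls.

## Task

Pick up the green circuit board by its heat sink, lift it off the mat and set it in the open receiver so that its four holes sit over the four white snap standoffs, either way round. Then press it down gently and evenly, working round its corners, until every standoff has clicked through and the board is fully home, and let go. Do not force it (it is fragile) or tip it steeply over the receiver, and leave the belt-pack transmitter, the screwdriver and the roll of tape where they are.

Things in the scene. Friction and masses are not known exactly. Their poses are not given: they have to be found in the camera images.
- heatsink (a point): Centre of the finned aluminium heat sink on the middle of the green circuit board: 28 mm (board x) by 60 mm (board y), 40 mm tall; grip it across the 28 mm. This point is half-way up, 20 mm above the board's top face, 25 mm above its underside, on its vertical centre line; axes are the board's, z up
- board: Green circuit board 120 x 160 x 5 mm (its x, y, z), about 0.22 kg, flat on the mat at first; origin: centre of its underside. Square through holes 11 x 11 mm centred at x +-45, y +-65 mm. Copper spots on top at x +-45, y +-40 mm are bare places to press, each loading mostly its own standoff. Parts on it other than the heat sink are under 10 mm tall. Half a turn makes no difference
- mat: Thin blue mat fixed to the table, 150 x 190 x 4 mm, on which the board lies at first; origin: centre of its underside
- receiver: Black open-topped wireless receiver, fixed, 200 x 230 x 40 mm (its x, y, z; walls 4 mm); origin: centre of its underside, on the table, z up. Two stub aerials at its +x corners lean outward and rise to 105 mm. Inside, on an dark grey deck, are four white nylon snap standoffs at the receiver's x +-45, y +-65 mm, 18 mm across at the seat
- rim (a point): Centre of the receiver's open top, 40 mm above the table. The flat seats of the four standoffs, where the board's underside must end, share one height that a screw sets anew on each unit: 27 to 37 mm above the table, NOT measured, so to be found by feel. A pointed tip rises 19 mm above each seat: 3 mm across at the top, 8 mm across from 13 mm above the seat down
- snaps (a point): Same point as the rim centre; how a standoff acts: two sprung barbs, 15 mm over both, 7 mm above the seat, stop a laid-on board about 11 mm above the seats. About 6 to 8 N on a standoff pushes it past its barbs; within 1.5 mm of the seat they spring out over the board with a click and hold it. On the seats it stops hard.
- mounts (a joint): How far the dark grey deck with the standoffs gives downward, in m, on its stiff rubber mounts: 0 = unloaded, 1 mm for every 25 N on the board. Pressing so hard that it gives more than 1.2 mm (30 N) counts as forcing the board
- pin1 (a joint): Sprung brass contact pin (4 mm across, weak, under 0.5 N) on the deck by the standoff at the receiver's x = -45, y = -65 mm; it stands 3 mm above the seat. Value in m: 0 = up, about 0.003 = pressed right down by a board that is fully home on that standoff
- pin2 (a joint): Sprung brass contact pin (4 mm across, weak, under 0.5 N) on the deck by the standoff at the receiver's x = -45, y = +65 mm; it stands 3 mm above the seat. Value in m: 0 = up, about 0.003 = pressed right down by a board that is fully home on that standoff
- pin3 (a joint): Sprung brass contact pin (4 mm across, weak, under 0.5 N) on the deck by the standoff at the receiver's x = +45, y = -65 mm; it stands 3 mm above the seat. Value in m: 0 = up, about 0.003 = pressed right down by a board that is fully home on that standoff
- pin4 (a joint): Sprung brass contact pin (4 mm across, weak, under 0.5 N) on the deck by the standoff at the receiver's x = +45, y = +65 mm; it stands 3 mm above the seat. Value in m: 0 = up, about 0.003 = pressed right down by a board that is fully home on that standoff
- beltpack: Grey belt-pack transmitter lying flat on the table, 60 x 90 x 24 mm, a bystander; origin at the centre of its underside
- screwdriver: Red-handled screwdriver lying on the table beyond the work, a bystander; origin under its middle
- tape: Roll of black tape lying flat, 90 mm across, 25 mm tall, a bystander; origin at the centre of its underside

How it is judged:
On the way:
1. the board is lifted off the mat (height (world z) of heatsink above 0.075 m), for 0.2 s.
At the end, for the whole second after the job is handed in: The board lies home on all four standoffs: every contact pin is pressed at least 1.8 mm of its 3 mm (board within 1.2 mm of each seat, held down by the barbs), board centred within 6 mm and square within 0.06 rad of the receiver (either way round), level within 0.03 rad; the robot lets go (value of joint each of pin1, pin2, pin3, pin4 above 0.0018 m and horizontal distance between heatsink and receiver below 0.006 m and angle between the y axis of heatsink and the y axis of receiver, either way round below 0.06 rad and angle between heatsink's own z axis and vertical below 0.03 rad); the robot touches nothing.
It fails at once if the board is forced: the deck's rubber mounts give more than 1.2 mm (30 N) (value of joint mounts above 0.0012 m).
It fails at once if the board is tipped more than 0.2 rad (11 degrees) while over the receiver (horizontal distance between heatsink and receiver below 0.1 m and angle between heatsink's own z axis and vertical above 0.2 rad).
It fails at once if a bystander (belt pack, screwdriver, tape) is moved more than 20 mm (distance of any of beltpack, screwdriver, tape from where it was at the start of the episode above 0.02 m).
It also fails if it takes over 72 s, if anything falls off the work surface, if the arm or the gripper's body presses on something with over 40 N, if the wrist force passes 120 N, or if a joint passes its speed limit or range.

## Working session

There is one attempt and no reset: what is moved stays moved. The work goes in short steps, Python scripts to look and compute and a shell command to move; the robot and the scene stay as the last step left them, time stands still between calls to the robot, and variables do not carry over. Pictures are saved under pics/ and viewed, at most 10 in all, crops included, and the job is handed in when it is done.

```bash
ls; mkdir -p pics; cat > h.py <<'E'
import numpy as np, cv2, json
from rig import arm,cams,hand_in,finder
def cam(name,s=None):
    i=cams.camera_info(name)
    K=np.array([[i['fx'],0,i['cx']],[0,i['fy'],i['cy']],[0,0,1]])
    if name=='wrist':
        T=np.eye(4);T[:3,:3]=np.array(s['orientation']).reshape(3,3);T[:3,3]=s['tool_pos']
        M=T@np.array(i['mount']);return K,M[:3,3],M[:3,:3]
    return K,np.array(i['eye']),np.array(i['attitude']).reshape(3,3)
def on_plane(name,px,z,s=None):
    K,e,R=cam(name,s)
    d=R@(np.linalg.inv(K)@[px[0],px[1],1]*np.array([1,-1,-1]))
    return e+d*(z-e[2])/d[2]
def proj(name,P,s=None):
    K,e,R=cam(name,s)
    c=R.T@(np.array(P)-e); c=c*[1,-1,-1]; p=K@c; return p[:2]/p[2]
E
python3 - <<'E'
from h import *
print(cams.camera_info('scene'));print(cams.camera_info('wrist'))
s=arm.sense();print(s)
ims={c:cams.snapshot(c) for c in ('scene','side','wrist')}
cv2.imwrite('pics/a.png',cv2.cvtColor(np.vstack([np.hstack([ims['scene'],ims['side']])]),cv2.COLOR_RGB2BGR)[:,:] if 0 else cv2.resize(cv2.cvtColor(np.hstack([ims['scene'],ims['side']]),cv2.COLOR_RGB2BGR),(800,300)))
for c in ('scene','side','wrist'):
  for n,z in (('heatsink',.029),('rim',.04),('board',.004),('receiver',0),('beltpack',0),('screwdriver',0),('tape',0)):
    r=finder.mark_of(c,n)
    if r: print(c,n,np.round(r[0]['location']),round(r[0]['score'],2),on_plane(c,r[0]['location'],z,s).round(3))
E
```

```text
pics
{'fx': 352.54037542694164, 'fy': 352.54037542694164, 'cx': 260.3372320361989, 'cy': 192.20889555018144, 'eye': array([ 0.89950319, -0.53962128,  0.58467433]), 'attitude': array([[ 0.84245781, -0.33447894,  0.42236084],
       [ 0.53858534,  0.5429424 , -0.64431311],
       [-0.01380845,  0.77028397,  0.63755152]])}
{'fx': 313.1608619030693, 'fy': 313.1608619030693, 'cx': 262.5332371859237, 'cy': 191.7587257218699, 'mount': array([[-1.45152500e-04,  9.70624675e-01,  2.40598670e-01,
         6.92698479e-02],
       [ 9.99999947e-01,  7.03658304e-05,  3.19426872e-04,
        -1.46395717e-03],
       [ 2.93113679e-04,  2.40598703e-01, -9.70624633e-01,
        -1.79300334e-01],
       [ 0.00000000e+00,  0.00000000e+00,  0.00000000e+00,
         1.00000000e+00]])}
{'t': 0.0, 'qpos': array([ 1.06752199e+00,  2.07449300e-01,  1.54293371e+00, -4.33976127e-06,
        1.39351392e+00, -1.50488269e-01]), 'qvel': array([ 0.00093726, -0.0003051 , -0.00141392, -0.00192006,  0.0005483 ,
        0.00085481]), 'joint_efforts': array([ 2.04415819e-04, -3.70866895e+01, -2.81421268e+01,  6.97838841e
[... 456 characters left out ...]
0.999975879366543}
scene heatsink [297. 163.] 0.86 [0.549 0.181 0.029]
scene rim [215. 242.] 0.95 [ 0.546 -0.174  0.04 ]
scene board [293. 169.] 0.89 [0.538 0.18  0.004]
scene receiver [215. 251.] 0.78 [ 0.537 -0.17   0.   ]
scene beltpack [104. 257.] 0.77 [ 0.345 -0.309  0.   ]
scene screwdriver [350. 264.] 0.95 [ 0.798 -0.047  0.   ]
scene tape [213. 190.] 0.74 [ 0.401 -0.007  0.   ]
side rim [254. 235.] 0.76 [ 0.542 -0.166  0.04 ]
side board [245. 158.] 0.67 [0.542 0.182 0.004]
side receiver [251. 245.] 0.67 [ 0.536 -0.167  0.   ]
side beltpack [172. 301.] 0.56 [ 0.344 -0.311  0.   ]
side screwdriver [337. 205.] 0.78 [ 0.796 -0.04   0.   ]
side tape [198. 203.] 0.56 [ 0.395 -0.008  0.   ]
```

View pics/a.png

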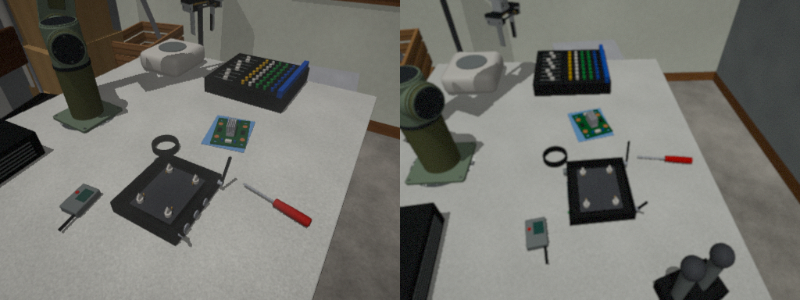

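```bash
python3 -m crank '[9.4,-4.5,-2.2,-0.5,0,0,0, 9.4,-4.5,-2.2,-0.5,0,0,0, 9.4,-4.5,-2.2,-0.5,0,0,0, 9.4,-4.5,-2.2,-0.5,0,0,0, 9.4,-4.5,-2.2,-0.5,0,0,0, 9.4,-4.5,-2.2,-0.5,0,0,0, 9.4,-4.5,-2.2,-0.5,0,0,0, 9.4,-4.5,-2.2,-0.5,0,0,0, 9.4,-4.5,-2.2,-0.5,0,0,0, 9.4,-4.2,-1.9,-0.3,0,0,0, 9.4,0,0,0,0,0,0, 9.4,0,0,0,0,0,0]' 12
python3 - <<'E'
from h import *
s=arm.sense();im=cams.snapshot('wrist')
cv2.imwrite('pics/b.png',cv2.cvtColor(im,cv2.COLOR_RGB2BGR))
for n,z in (('heatsink',.029),('board',.004),('mat',0)):
    r=finder.mark_of('wrist',n)
    for q in r[:2]: print(n,np.round(q['location']),round(q['score'],2),on_plane('wrist',q['location'],z,s).round(4))
for n,z in (('board',.009),('heatsink',.049),('mat',.004)):
    r=finder.cut_out('wrist',n)
    if r:
        m=r[0]['pixels'].astype('uint8');c=max(cv2.findContours(m,0,2)[0],key=cv2.contourArea)
        P=np.array([on_plane('wrist',p[0],z,s)[:2] for p in c])
        b=cv2.minAreaRect((P*1000).astype('float32'));print(n,r[0]['score'],b)
E
```

```text
t: 2.7
tool_pos: [0.5426, 0.1818, 0.2531]
orientation: [[-0.938, 0.346, -0.001], [0.346, 0.938, 0.0], [0.001, 0.0, -1.0]]
ft_force: [-0.6, 0.4, 0.6]
finger_gap: 1.001
gripper_force: 0.0
heatsink [264. 170.] 0.57 [0.5437 0.1819 0.029 ]
board [265. 169.] 0.76 [0.5477 0.1819 0.004 ]
board 0.59 ((525.4613647460938, -135.236572265625), (201.0199737548828, 171.44090270996094), 2.2380480766296387)
```

View pics/b.png

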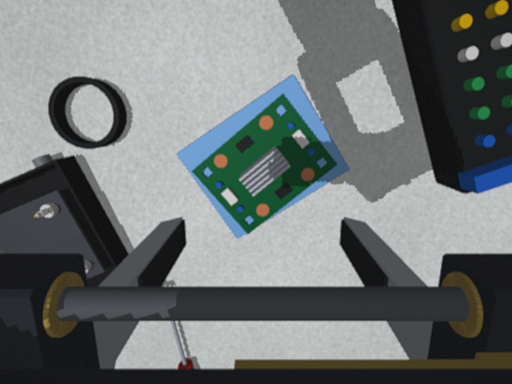

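The wrist view shows the board with its copper spots near (266,122), (221,161), (308,174) and (262,210), and the heat sink at (264,170). I'll fit the board pose to the spots.

```bash
cat >> h.py <<'E'
def spots(im,z,s,name='wrist'):
    h=cv2.cvtColor(im,cv2.COLOR_RGB2HSV)
    m=cv2.inRange(h,(3,90,60),(18,255,255));n,_,st,c=cv2.connectedComponentsWithStats(m)
    return [(c[i].round(1),int(st[i,4]),on_plane(name,c[i],z,s)) for i in range(1,n) if st[i,4]>40]
def fit(P):  # P: 4 points, rect 90 x 80 -> centre, yaw of board y
    P=np.array(P);c=P.mean(0)
    best=None
    import itertools
    Q=np.array([[45,40],[45,-40],[-45,-40],[-45,40]])/1000.
    for pm in itertools.permutations(range(4)):
        A=P[list(pm)]-c;H=Q.T@A;U,S,V=np.linalg.svd(H);R=(U@V).T
        if np.linalg.det(R)<0: continue
        e=np.abs(A-Q@R.T).max()
        if best is None or e<best[0]: best=(e,R)
    return c,np.arctan2(-best[1][0,1],best[1][1,1]),best[0]
E
python3 - <<'E'
from h import *
s=arm.sense();im=cams.snapshot('wrist')
L=spots(im,.009,s)
for l in L: print(*l)
L=[l for l in L if 180<l[0][0]<340 and l[0][1]<230]
c,y,e=fit([l[2][:2] for l in L]);print(c,np.degrees(y),e)
R=s['orientation'];print('tool y yaw',np.degrees(np.arctan2(R[1,1],R[0,1])))
E
```

```text
[265.4 122.2] 152 [0.48818087 0.20454778 0.009     ]
[219.9 160.3] 140 [0.51439287 0.12915364 0.009     ]
[306.8 173.9] 135 [0.57304311 0.23432327 0.009     ]
[261.9 209.4] 127 [0.59963175 0.15876073 0.009     ]
[0.54381215 0.18169636] 19.259307372917082 0.00014424310300936022
tool y yaw 69.8626509328573
```

```bash
python3 -m crank '[9.4,-1.85,-5,-0.67,0,0,0, 9.4,-1.85,-5,-0.67,0,0,0, 9.4,-1.85,-5,-0.67,0,0,0, 9.4,-1.85,-5,-0.67,0,0,0, 9.4,-1.85,-5,-0.67,0,0,0, 9.4,-1.85,-5,-0.67,0,0,0, 9.4,0,0,0,0,0,10.12, 9.4,0,0,0,0,0,10.12, 9.4,0,0,0,0,0,10.12, 9.4,0,0,0,0,0,10.12, 9.4,0,0,0,0,0,10.12, 9.4,0,0,0,0,0,0, 9.4,0,0,0,0,0,0]'
python3 - <<'E'
from h import *
s=arm.sense();im=cams.snapshot('wrist')
cv2.imwrite('pics/c.png',cv2.cvtColor(im,cv2.COLOR_RGB2BGR))
for n,z in (('rim',.04),('receiver',0),('snaps',.04)):
    for q in finder.mark_of('wrist',n)[:2]: print(n,np.round(q['location']),round(q['score'],2),on_plane('wrist',q['location'],z,s).round(4))
h=cv2.cvtColor(im,cv2.COLOR_RGB2HSV)
m=cv2.inRange(h,(0,0,150),(180,60,255))
n,_,st,c=cv2.connectedComponentsWithStats(m)
for i in range(1,n):
    if 30<st[i,4]<1500: print(c[i].round(1),st[i],on_plane('wrist',c[i],.04,s).round(4))
E
```

```text
t: 4.72
tool_pos: [0.5437, -0.1382, 0.2937]
orientation: [[-0.331, 0.944, 0.0], [0.944, 0.331, -0.0], [-0.0, -0.0, -1.0]]
ft_force: [-1.1, 0.7, 0.1]
finger_gap: 0.998
gripper_force: 0.0
receiver [258. 178.] 0.75 [ 0.5451 -0.1667  0.    ]
snaps [254. 186.] 0.66 [ 0.5423 -0.1713  0.04  ]
[317.4 105. ] [303 103  29   5  86] [ 0.5856 -0.0387  0.04  ]
[348.7 119.6] [340 111  19  19 159] [ 0.6323 -0.0425  0.04  ]
[236.3 131.9] [230 125  14  14 124] [ 0.4945 -0.108   0.04  ]
[298.3 151. ] [292 144  14  13 117] [ 0.5834 -0.1044  0.04  ]
[211.8 217.8] [206 211  13  13 100] [ 0.4992 -0.2366  0.04  ]
[270.1 234.9] [265 229  12  13  93] [ 0.5882 -0.2335  0.04  ]
```

View pics/c.png

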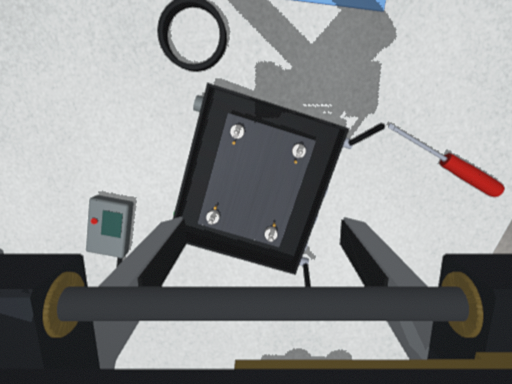

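Standoffs are at (236,132), (298,151), (212,218) and (270,235), with the aerials on the right. That gives a receiver centre of about (0.5415, -0.1715) and a yaw of about 2.1°. The measured spacing of 89 x 129 mm matches the listed 90 x 130. Next I'll go back over the board.

```bash
python3 -m crank '[9.4,5.03,1.77,2,0,0,0, 9.4,5.03,1.77,2,0,0,0, 9.4,5.03,1.77,2,0,0,0, 9.4,5.03,1.77,2,0,0,0, 9.4,5.03,1.77,2,0,0,0, 9.4,5.03,1.77,2,0,0,0, 9.4,0,0,0,0,0,0, 9.4,0,0,0,0,0,0]' 25
python3 - <<'E'
from h import *
s=arm.sense();im=cams.snapshot('wrist')
L=spots(im,.009,s)
for l in L: print(*l)
L=[l for l in L if l[0][1]<300][:4]
c,y,e=fit([l[2][:2] for l in L]);print(c,np.degrees(y),e)
R=s['orientation'];d=np.array([*c,.022])-s['tool_pos'];print('tool d cm',R.T@d*100,'yaw',np.degrees(np.arctan2(R[1,1],R[0,1])))
E
```

```text
t: 5.92
tool_pos: [0.545, 0.1813, 0.1738]
orientation: [[-0.33, 0.944, 0.0], [0.944, 0.33, -0.001], [-0.001, 0.0, -1.0]]
ft_force: [0.5, 0.2, 0.2]
finger_gap: 1.001
gripper_force: 0.0
[303.6 139.9] 224 [0.57293195 0.23437611 0.009     ]
[220.7 139.8] 220 [0.48778551 0.20476455 0.009     ]
[223.  210.2] 187 [0.51426164 0.12921438 0.009     ]
[301.5 210.2] 191 [0.59941783 0.15887966 0.009     ]
[0.54359923 0.18180867] -160.75085975559236 0.0001473129137414056
tool d cm [ 0.10372039 -0.11578306 15.18469877] yaw 19.242858283570296
```

```bash
python3 -m crank '[9.4,0.1,-0.12,4,0,0,0, 9.4,0,0,4,0,0,0, 9.4,0,0,4,0,0,0, 9.4,0,0,2,0,0,0, 9.4,0,0,1.2,0,0,0, 9.4,0,0,0,0,0,0, 2,0,0,0,0,0,0, 2,0,0,0,0,0,0, 2,0,0,0,0,0,0, 2,0,0,0,0,0,0, 2,0,0,0,0,0,0, 2,0,0,0,0,0,0, 2,0,0,0,0,0,0]' 25
```

```text
t: 7.6
tool_pos: [0.5435, 0.1822, 0.0216]
orientation: [[-0.329, 0.944, 0.0], [0.944, 0.329, 0.0], [0.0, 0.0, -1.0]]
ft_force: [-0.5, -0.4, -1.9]
finger_gap: 0.295
gripper_force: 24.9
```

```bash
python3 -m crank '[2,0,0,-2,0,0,0, 2,0,0,-3,0,0,0, 2,0,0,-3,0,0,0, 2,0,0,-3,0,0,0, 2,0,0,-3,0,0,0, 2,0,0,-1,0,0,8.55, 2,0,0,0,0,0,8.55, 2,-4.4,-0.19,0,0,0,0, 2,-4.4,-0.19,0,0,0,0, 2,-4.4,-0.19,0,0,0,0, 2,-4.4,-0.19,0,0,0,0, 2,-4.4,-0.19,0,0,0,0, 2,-4.4,-0.19,0,0,0,0, 2,-4.4,-0.19,0,0,0,0, 2,-4.4,-0.19,0,0,0,0, 2,0,0,0,0,0,0, 2,0,0,0,0,0,0]'
python3 - <<'E'
from h import *
s=arm.sense();im=cams.snapshot('wrist')
cv2.imwrite('pics/d.png',cv2.cvtColor(im,cv2.COLOR_RGB2BGR))
L=spots(im,s['tool_pos'][2]-.0126,s)
for l in L: print(*l)
L=[l for l in L if l[0][1]<300][:4]
R=s['orientation'];print('yaw',np.degrees(np.arctan2(R[1,1],R[0,1])))
c,y,e=fit([l[2][:2] for l in L]);print(c,np.degrees(y),e)
E
```

```text
t: 9.72
tool_pos: [0.5402, -0.1695, 0.1707]
orientation: [[-0.036, 0.999, -0.002], [0.999, 0.036, 0.002], [0.002, -0.002, -1.0]]
ft_force: [0.3, 0.1, -1.9]
finger_gap: 0.296
gripper_force: 25.0
[189.3 161.3] 672 [ 0.49314646 -0.1314967   0.15812155]
[335.6 161.4] 675 [ 0.58331505 -0.12828434  0.15812155]
yaw 2.059211250162401Traceback (most recent call last):
  File "<stdin>", line 8, in <module>
  File "h.py", line 27, in fit
    A=P[list(pm)]-c;H=Q.T@A;U,S,V=np.linalg.svd(H);R=(U@V).T
      ~^^^^^^^^^^
IndexError: index 2 is out of bounds for axis 0 with size 2
```

View pics/d.png

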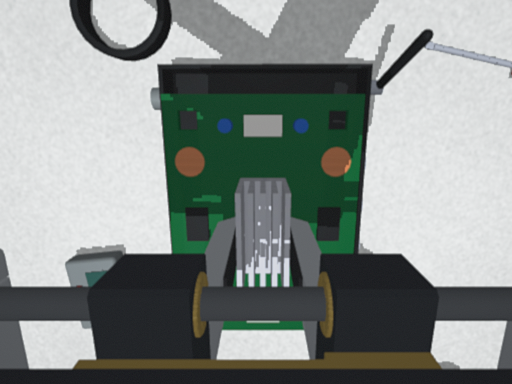

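The board is held square. The two far spots are at (189,161) and (336,161), and the holes are the dark squares near (188,120) and (338,120). I'll correct by (+1.8, -1.6) mm and lower to just above the tips.

```bash
python3 -m crank '[2,-0.16,0.18,3,0,0,0, 2,0,0,3,0,0,0, 2,0,0,2,0,0,0, 2,0,0,1.2,0,0,0, 2,0,0,0,0,0,0, 2,0,0,0,0,0,0, 2,0,0,0,0,0,0]'
python3 - <<'E'
from h import *
s=arm.sense();im=cams.snapshot('wrist')
z=s['tool_pos'][2]-.0126
L=spots(im,z,s)
for l in L: print(*l)
R=np.array(s['orientation']);print('yaw',np.degrees(np.arctan2(R[1,1],R[0,1])))
a,b=[proj('wrist',[x,y,z],s) for x,y in ((.4945,-.105),(.585,-.102))];print(a,b)
sc=cams.snapshot('side');g=cams.snapshot('scene')
o=np.hstack([cv2.resize(im[85:165,160:220],(300,400),interpolation=2),cv2.resize(im[85:165,305:365],(300,400),interpolation=2)])
o2=np.hstack([cv2.resize(sc[195:285,200:310],(300,245),interpolation=2),cv2.resize(g[180:300,140:290],(300,245),interpolation=2)])
o=np.vstack([o,o2])[:600]
cv2.imwrite('pics/e.png',cv2.cvtColor(o,cv2.COLOR_RGB2BGR))
E
```

```text
t: 10.65
tool_pos: [0.5438, -0.1721, 0.0809]
orientation: [[-0.037, 0.999, 0.002], [0.999, 0.037, -0.001], [-0.001, 0.002, -1.0]]
ft_force: [-0.1, 0.2, -2.0]
finger_gap: 0.29
gripper_force: 25.0
[189.3 161.4] 674 [ 0.49676138 -0.13408176  0.06829412]
[335.6 161.4] 674 [ 0.58686268 -0.13086842  0.06829412]
yaw 2.0963712304068203
[184.47507756 112.55958275] [336.92652    113.08184885]
```

View pics/e.png

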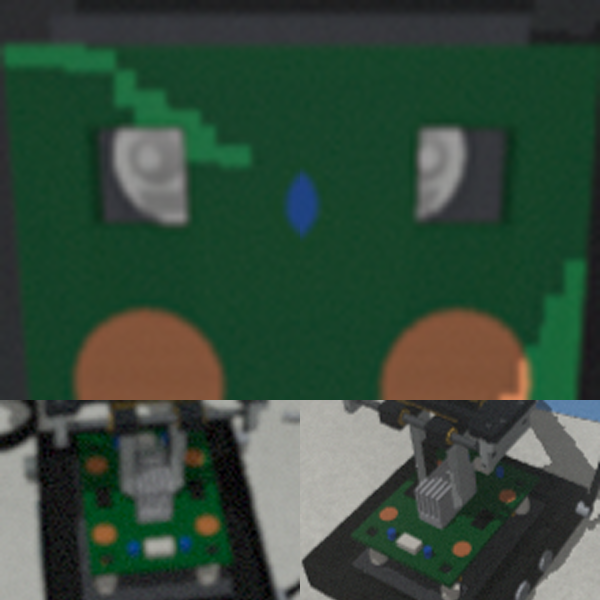

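Both far standoff tips show through the holes, at about (190,116) and (331.4,116.4), against hole centres at (188.8,120.2) and (337.2,120). I'll compute the residual.

```bash
python3 - <<'E'
from h import *
s=arm.sense();print(s['tool_pos'],s['ft_force'])
z=s['tool_pos'][2]-.0126
R=np.array(s['orientation'])
H=np.array([on_plane('wrist',p,z,s) for p in ((188.8,120.2),(337.2,120))])
print('holes',H,np.linalg.norm(H[1]-H[0]))
for zt in (.047,.052,.056):
    T=np.array([on_plane('wrist',p,zt,s) for p in ((190,116),(331.4,116.4))])
    print(zt,np.linalg.norm(T[1]-T[0]),R.T@(T.mean(0)-H.mean(0))*100, [R.T@(T-H)[i]*100 for i in (0,1)])
E
```

```text
[ 0.54324658 -0.17200087  0.08035166] [ 0.12396231  0.23437136 -2.21373535]
holes [[ 0.49645135 -0.10924506  0.06775166]
 [ 0.58503309 -0.10592685  0.06775166]] 0.08864386574369067
0.047 0.09332233438870802 [ 0.21463394 -0.14558426  2.07487721] [array([ 0.23321172, -0.37949072,  2.07460817]), array([0.19605617, 0.0883222 , 2.07514624])]
0.052 0.09112768530469446 [ 0.21748695 -0.14334455  1.57487756] [array([ 0.23574607, -0.26751908,  1.57472965]), array([ 0.19922782, -0.01917001,  1.57502546])]
0.056 0.08937196603748362 [ 0.21976935 -0.14155277  1.17487783] [array([ 0.23777356, -0.17794177,  1.17482684]), array([ 0.20176514, -0.10516378,  1.17492883])]
```

```bash
python3 -m crank '[2,0.22,-0.14,0.2,0,0,0, 2,0,0,0.2,0,0,0, 2,0,0,0,0,0,0, 2,0,0,0,0,0,0]'
python3 - <<'E'
from h import *
s=arm.sense();im=cams.snapshot('wrist')
print(s['tool_pos'],s['ft_force'])
o=np.hstack([cv2.resize(im[100:140,160:220],(390,260),interpolation=2),cv2.resize(im[100:140,305:365],(390,260),interpolation=2)])
cv2.imwrite('pics/f.png',cv2.cvtColor(o,cv2.COLOR_RGB2BGR))
E
```

```text
t: 11.3
tool_pos: [0.5413, -0.1696, 0.0756]
orientation: [[-0.036, 0.999, -0.0], [0.999, 0.036, 0.0], [0.0, -0.0, -1.0]]
ft_force: [-0.2, -0.4, -2.9]
finger_gap: 0.297
gripper_force: 25.0
[ 0.54131629 -0.16958158  0.07557971] [-0.1787766  -0.36858396 -2.92788207]
```

View pics/f.png

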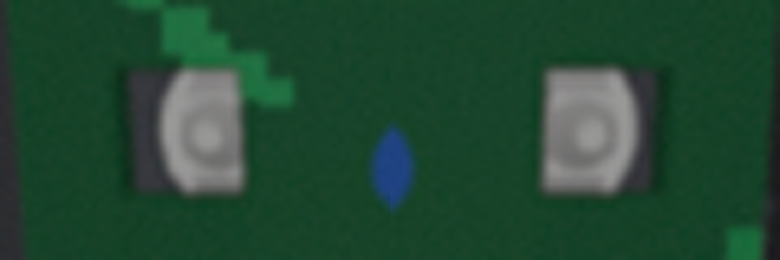

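```bash
python3 -m crank '[2,-0.03,0.04,0.3,0,0,0, 2,0,0,0.3,0,0,0, 2,0,0,0.1,0,0,0, 2,0,0,0.1,0,0,0, 2,0,0,0,0,0,0]'
```

```text
t: 11.98
tool_pos: [0.5417, -0.1698, 0.0676]
orientation: [[-0.036, 0.999, -0.0], [0.999, 0.036, 0.0], [0.0, -0.0, -1.0]]
ft_force: [1.2, 0.4, -3.0]
finger_gap: 0.3
gripper_force: 25.0
```

```bash
python3 -m crank '[2,0,0,0.1,0,0,0, 2,0,0,0.1,0,0,0, 2,0,0,0,0,0,0]'
```

```text
t: 12.35
tool_pos: [0.5417, -0.1698, 0.0656]
orientation: [[-0.036, 0.999, -0.0], [0.999, 0.036, 0.0], [0.0, -0.0, -1.0]]
ft_force: [-0.6, 0.0, -2.7]
finger_gap: 0.301
gripper_force: 25.0
```

```bash
python3 -m crank '[2,0,0,0.1,0,0,0, 2,0,0,0,0,0,0]'; python3 -m crank '[2,0,0,0.1,0,0,0, 2,0,0,0,0,0,0]'
```

```text
t: 12.6
tool_pos: [0.5417, -0.1699, 0.0646]
orientation: [[-0.036, 0.999, -0.0], [0.999, 0.036, -0.0], [0.0, -0.0, -1.0]]
ft_force: [-0.7, 0.0, -2.8]
finger_gap: 0.299
gripper_force: 25.0
t: 12.85
tool_pos: [0.5419, -0.1701, 0.0638]
orientation: [[-0.036, 0.999, 0.0], [0.999, 0.036, -0.0], [-0.0, 0.0, -1.0]]
ft_force: [0.1, -0.9, -2.8]
finger_gap: 0.295
gripper_force: 25.0
```

```bash
python3 -m crank '[2,0,0,0.1,0,0,0, 2,0,0,0,0,0,0]'
```

```text
t: 13.1
tool_pos: [0.5421, -0.1701, 0.0632]
orientation: [[-0.036, 0.999, 0.001], [0.999, 0.036, -0.0], [-0.0, 0.001, -1.0]]
ft_force: [-0.5, -0.2, -0.1]
finger_gap: 0.296
gripper_force: 25.0
```

```bash
python3 -m crank '[2,0,0,0.1,0,0,0, 2,0,0,0,0,0,0]'
```

```text
t: 13.35
tool_pos: [0.5423, -0.1701, 0.0628]
orientation: [[-0.037, 0.999, 0.001], [0.999, 0.037, -0.001], [-0.001, 0.001, -1.0]]
ft_force: [-1.9, 0.6, 5.4]
finger_gap: 0.299
gripper_force: 25.0
```

```bash
python3 -m crank '[2,0,0,0.1,0,0,0, 2,0,0,0,0,0,0]'
```

```text
t: 13.6
tool_pos: [0.5426, -0.1702, 0.0623]
orientation: [[-0.036, 0.999, 0.002], [0.999, 0.036, -0.001], [-0.001, 0.002, -1.0]]
ft_force: [-1.6, 0.4, 7.3]
finger_gap: 0.295
gripper_force: 25.0
```

Contact came at a board underside of about 45.5 mm. Before letting go, I'll check that the tips are through the holes.

```bash
python3 - <<'E'
from h import *
s=arm.sense();im=cams.snapshot('wrist')
g=cams.snapshot('scene')
o=np.hstack([cv2.resize(im[100:140,160:220],(390,260),interpolation=2),cv2.resize(im[100:140,305:365],(390,260),interpolation=2)])
o=np.vstack([o,cv2.resize(g[180:300,120:400],(780,334),interpolation=2)])
cv2.imwrite('pics/g.png',cv2.cvtColor(o,cv2.COLOR_RGB2BGR))
E
```

```text
(no output)
```

View pics/g.png

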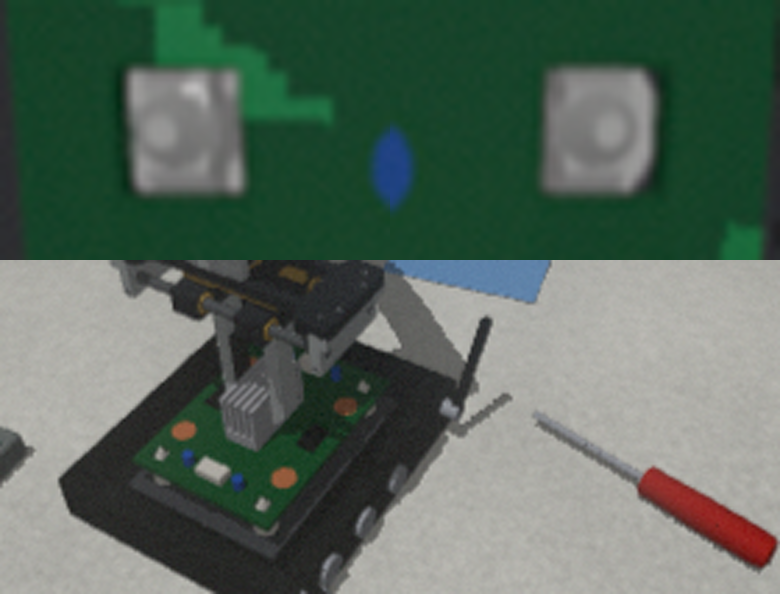

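All the tips are through: the two in the wrist crops show inside their holes, and the scene view shows white tips poking through. I'll unload, let go, rise and close.

```bash
python3 -m crank '[2,0,0,-0.15,0,0,0, 5,0,0,0,0,0,0, 5,0,0,0,0,0,0, 5,0,0,0,0,0,0, 5,0,0,-3,0,0,0, 5,0,0,-5,0,0,0, 0,0,0,-3,0,0,0, 0,0,0,0,0,0,0, 0,0,0,0,0,0,0, 0,0,0,0,0,0,0]'
python3 - <<'E'
from h import *
s=arm.sense();im=cams.snapshot('wrist')
L=spots(im,.0506,s)
for l in L: print(*l)
L=[l for l in L if l[0][1]<300 and l[1]>100][:4]
print(s['tool_pos'])
if len(L)==4:
  c,y,e=fit([l[2][:2] for l in L]);print(c,np.degrees(y),e)
R=np.array(s['orientation'])
for l in L: print(R.T@(l[2]-s['tool_pos'])*100)
E
```

```text
t: 14.95
tool_pos: [0.5403, -0.1692, 0.1697]
orientation: [[-0.036, 0.999, -0.004], [0.999, 0.036, 0.002], [0.002, -0.004, -1.0]]
ft_force: [0.7, 0.3, -0.2]
finger_gap: 0.142
gripper_force: 0.0
[217.7 146.4] 288 [ 0.49559654 -0.13229707  0.0506    ]
[312.8 146.3] 289 [ 0.58566586 -0.12882676  0.0506    ]
[220.3 226.3] 237 [ 0.49839751 -0.2123395   0.0506    ]
[310.  226.4] 240 [ 0.58878324 -0.20905718  0.0506    ]
[ 0.54032085 -0.16918909  0.16967862]
[ 0.54211079 -0.17063013] -177.8694423194395 0.00023145127150953765
[ 3.82503549 -4.28901391 11.93245507]
[ 3.84399758  4.72451304 11.89759265]
[-4.18408123 -4.30050898 11.91601884]
[-4.18505743  4.74395386 11.8809956 ]
```

```bash
python3 -m crank '[0,1.9,-2.15,3,0,0,0, 0,1.93,-2.14,3,0,0,0, 0,0,0,3,0,0,0, 0,0,0,1.6,0,0,0, 0,0,0,0.5,0,0,0, 0,0,0,0,0,0,0]'
```

```text
t: 15.75
tool_pos: [0.4981, -0.1336, 0.0614]
orientation: [[-0.036, 0.999, 0.0], [0.999, 0.036, -0.0], [-0.0, 0.0, -1.0]]
ft_force: [-0.2, -0.2, -0.2]
finger_gap: 0.0
gripper_force: 0.0
```

```bash
python3 -m crank '[0,0,0,0.3,0,0,0, 0,0,0,0.15,0,0,0, 0,0,0,0,0,0,0]'
```

```text
t: 16.12
tool_pos: [0.4977, -0.1333, 0.0569]
orientation: [[-0.036, 0.999, 0.0], [0.999, 0.036, -0.0], [-0.0, 0.0, -1.0]]
ft_force: [0.4, -0.6, 0.1]
finger_gap: 0.004
gripper_force: 0.0
```

```bash
python3 -m crank '[0,0.1,-0.2,0.3,0,0,0, 0,0,0,0.2,0,0,0, 0,0,0,0.2,0,0,0, 0,0,0,0,0,0,0]'
```

```text
t: 16.62
tool_pos: [0.4954, -0.1321, 0.0498]
orientation: [[-0.036, 0.999, -0.0], [0.999, 0.036, 0.0], [0.0, -0.0, -1.0]]
ft_force: [-1.7, 1.2, 2.2]
finger_gap: 0.005
gripper_force: 1.3
```

```bash
python3 -m crank '[0,0,0,0.1,0,0,0, 0,0,0,0.1,0,0,0, 0,0,0,0,0,0,0]'
```

```text
t: 17.0
tool_pos: [0.4957, -0.1322, 0.0482]
orientation: [[-0.036, 0.999, 0.0], [0.999, 0.036, -0.0], [-0.0, 0.0, -1.0]]
ft_force: [-1.2, 2.4, 6.0]
finger_gap: 0.005
gripper_force: 2.6
```

```bash
python3 -m crank '[0,0,0,0.1,0,0,0, 0,0,0,0.1,0,0,0, 0,0,0,0,0,0,0]'
```

```text
t: 17.38
tool_pos: [0.4958, -0.1324, 0.0456]
orientation: [[-0.036, 0.999, 0.001], [0.999, 0.036, -0.0], [-0.0, 0.001, -1.0]]
ft_force: [0.2, -0.4, 0.1]
finger_gap: 0.009
gripper_force: 0.7
```

```bash
python3 -m crank '[0,0,0,0.1,0,0,0, 0,0,0,0.05,0,0,0, 0,0,0,0,0,0,0]'
```

```text
t: 17.75
tool_pos: [0.4952, -0.1322, 0.0439]
orientation: [[-0.036, 0.999, -0.0], [0.999, 0.036, 0.0], [0.0, -0.0, -1.0]]
ft_force: [0.2, -0.4, 0.6]
finger_gap: 0.01
gripper_force: 0.3
```

```bash
python3 -m crank '[0,0,0,-1.8,0,0,0, 0,-4,0,0,0,0,0, 0,-4,0,0,0,0,0, 0,0,0,0.7,0,0,0, 0,0,0,0.2,0,0,0, 0,0,0,0.2,0,0,0, 0,0,0,0,0,0,0]'
```

```text
t: 18.62
tool_pos: [0.4981, -0.2111, 0.0508]
orientation: [[-0.038, 0.999, -0.001], [0.999, 0.038, 0.001], [0.001, -0.001, -1.0]]
ft_force: [-0.1, 0.1, 0.2]
finger_gap: -0.001
gripper_force: 0.0
```

```bash
python3 -m crank '[0,0,0,0.1,0,0,0, 0,0,0,0.1,0,0,0, 0,0,0,0.1,0,0,0, 0,0,0,0,0,0,0]'
```

```text
t: 19.12
tool_pos: [0.4986, -0.2121, 0.0484]
orientation: [[-0.036, 0.999, 0.001], [0.999, 0.036, 0.0], [0.0, 0.001, -1.0]]
ft_force: [-0.0, 0.7, 2.3]
finger_gap: 0.004
gripper_force: 0.9
```

```bash
python3 -m crank '[0,0,0,0.1,0,0,0, 0,0,0,0.1,0,0,0, 0,0,0,0,0,0,0]'
```

```text
t: 19.5
tool_pos: [0.4979, -0.2122, 0.0457]
orientation: [[-0.036, 0.999, -0.001], [0.999, 0.036, 0.0], [0.0, -0.001, -1.0]]
ft_force: [-1.1, -0.3, 0.4]
finger_gap: 0.005
gripper_force: 0.0
```

```bash
python3 -m crank '[0,0,0,0.1,0,0,0, 0,0,0,0.05,0,0,0, 0,0,0,0,0,0,0]'
```

```text
t: 19.88
tool_pos: [0.4982, -0.2121, 0.0445]
orientation: [[-0.036, 0.999, -0.0], [0.999, 0.036, 0.0], [0.0, -0.0, -1.0]]
ft_force: [0.1, 0.3, 0.9]
finger_gap: 0.005
gripper_force: 0.0
```

```bash
python3 -m crank '[0,0,0,0.1,0,0,0, 0,0,0,0.05,0,0,0, 0,0,0,0,0,0,0]'
```

```text
t: 20.25
tool_pos: [0.4983, -0.2122, 0.0431]
orientation: [[-0.036, 0.999, -0.0], [0.999, 0.036, 0.0], [0.0, -0.0, -1.0]]
ft_force: [-0.8, 0.3, 0.4]
finger_gap: 0.006
gripper_force: 0.0
```

```bash
python3 -m crank '[0,0,0,-3.3,0,0,0, 0,0,0,-3.3,0,0,0, 0,0,4.5,0,0,0,0, 0,0,4.5,0,0,0,0, 0,0,0,3,0,0,0, 0,0,0,2,0,0,0, 0,0,0,0.4,0,0,0, 0,0,0,0.2,0,0,0, 0,0,0,0,0,0,0]'
```

```text
t: 21.38
tool_pos: [0.5887, -0.2094, 0.0541]
orientation: [[-0.036, 0.999, 0.001], [0.999, 0.036, -0.001], [-0.001, 0.001, -1.0]]
ft_force: [0.7, 0.7, -0.3]
finger_gap: 0.01
gripper_force: 0.0
```

```bash
python3 -m crank '[0,0,0,0.1,0,0,0, 0,0,0,0.1,0,0,0, 0,0,0,0,0,0,0]'
```

```text
t: 21.75
tool_pos: [0.5883, -0.2089, 0.0513]
orientation: [[-0.036, 0.999, 0.0], [0.999, 0.036, -0.0], [-0.0, 0.0, -1.0]]
ft_force: [0.7, -0.8, -0.0]
finger_gap: 0.006
gripper_force: 0.0
```

```bash
python3 -m crank '[0,0,0,0.1,0,0,0, 0,0,0,0.05,0,0,0, 0,0,0,0,0,0,0]'
```

```text
t: 22.12
tool_pos: [0.5885, -0.209, 0.0502]
orientation: [[-0.036, 0.999, 0.0], [0.999, 0.036, -0.0], [-0.0, 0.0, -1.0]]
ft_force: [-2.0, -0.5, 4.9]
finger_gap: 0.008
gripper_force: 2.0
```

```bash
python3 -m crank '[0,0,0,0.1,0,0,0, 0,0,0,0.1,0,0,0, 0,0,0,0,0,0,0]'
```

```text
t: 22.5
tool_pos: [0.5888, -0.209, 0.0484]
orientation: [[-0.036, 0.999, 0.001], [0.999, 0.036, -0.0], [-0.0, 0.001, -1.0]]
ft_force: [-1.5, 0.7, 5.1]
finger_gap: 0.001
gripper_force: 2.8
```

```bash
python3 -m crank '[0,0,0,0.1,0,0,0, 0,0,0,0.1,0,0,0, 0,0,0,0,0,0,0]'
```

```text
t: 22.88
tool_pos: [0.5881, -0.2088, 0.045]
orientation: [[-0.036, 0.999, -0.0], [0.999, 0.036, 0.0], [0.0, -0.0, -1.0]]
ft_force: [0.2, 0.4, 0.7]
finger_gap: 0.004
gripper_force: 0.3
```

```bash
python3 -m crank '[0,0,0,0.1,0,0,0, 0,0,0,0.1,0,0,0, 0,0,0,0,0,0,0]'
```

```text
t: 23.25
tool_pos: [0.5882, -0.2089, 0.0434]
orientation: [[-0.036, 0.999, -0.0], [0.999, 0.036, 0.0], [0.0, -0.0, -1.0]]
ft_force: [-0.5, 0.5, 0.7]
finger_gap: 0.006
gripper_force: 0.2
```

D is past its barbs too. Next is B, by way of the +x edge.

```bash
python3 -m crank '[0,0,0,-1.8,0,0,0, 0,4,0,0,0,0,0, 0,4,0,0,0,0,0, 0,0,0,0.6,0,0,0, 0,0,0,0.2,0,0,0, 0,0,0,0.2,0,0,0, 0,0,0,0,0,0,0]'
```

```text
t: 24.12
tool_pos: [0.5853, -0.13, 0.0515]
orientation: [[-0.035, 0.999, -0.0], [0.999, 0.035, -0.0], [-0.0, -0.0, -1.0]]
ft_force: [-0.1, -1.3, 0.4]
finger_gap: 0.007
gripper_force: 0.0
```

```bash
python3 -m crank '[0,0,0,0.1,0,0,0, 0,0,0,0.1,0,0,0, 0,0,0,0,0,0,0]'
```

```text
t: 24.5
tool_pos: [0.5853, -0.129, 0.0495]
orientation: [[-0.036, 0.999, -0.0], [0.999, 0.036, 0.0], [0.0, -0.0, -1.0]]
ft_force: [-0.2, -0.2, 0.9]
finger_gap: 0.006
gripper_force: 0.0
```

```bash
python3 -m crank '[0,0,0,0.1,0,0,0, 0,0,0,0.1,0,0,0, 0,0,0,0,0,0,0]'
```

```text
t: 24.88
tool_pos: [0.5853, -0.1289, 0.0475]
orientation: [[-0.036, 0.999, -0.0], [0.999, 0.036, 0.0], [0.0, -0.0, -1.0]]
ft_force: [-0.5, 0.2, 0.3]
finger_gap: 0.005
gripper_force: 0.0
```

```bash
python3 -m crank '[0,0,0,0.1,0,0,0, 0,0,0,0.05,0,0,0, 0,0,0,0,0,0,0]'
```

```text
t: 25.25
tool_pos: [0.5853, -0.1289, 0.0461]
orientation: [[-0.036, 0.999, -0.0], [0.999, 0.036, -0.0], [0.0, -0.0, -1.0]]
ft_force: [0.5, -0.1, 1.0]
finger_gap: 0.009
gripper_force: 0.0
```

```bash
python3 -m crank '[0,0,0,0.1,0,0,0, 0,0,0,0.1,0,0,0, 0,0,0,0,0,0,0]'
```

```text
t: 25.62
tool_pos: [0.5853, -0.1289, 0.044]
orientation: [[-0.036, 0.999, -0.0], [0.999, 0.036, 0.0], [0.0, -0.0, -1.0]]
ft_force: [0.8, 0.1, -0.8]
finger_gap: 0.007
gripper_force: 0.0
```

```bash
python3 -m crank '[0,0,0,0.1,0,0,0, 0,0,0,0.1,0,0,0, 0,0,0,0,0,0,0]'
```

```text
t: 26.0
tool_pos: [0.5853, -0.1289, 0.042]
orientation: [[-0.036, 0.999, -0.0], [0.999, 0.036, 0.0], [0.0, -0.0, -1.0]]
ft_force: [-0.5, 0.3, -0.5]
finger_gap: -0.0
gripper_force: 0.0
```

```bash
python3 -m crank '[0,0,0,0.1,0,0,0, 0,0,0,0.05,0,0,0, 0,0,0,0,0,0,0]'
```

```text
t: 26.38
tool_pos: [0.5854, -0.129, 0.0406]
orientation: [[-0.036, 0.999, -0.0], [0.999, 0.036, -0.0], [-0.0, -0.0, -1.0]]
ft_force: [0.1, -0.3, 0.3]
finger_gap: 0.002
gripper_force: 0.0
```

```bash
python3 -m crank '[0,0,0,0.1,0,0,0, 0,0,0,0.05,0,0,0, 0,0,0,0,0,0,0]'
```

```text
t: 26.75
tool_pos: [0.5856, -0.1291, 0.0402]
orientation: [[-0.036, 0.999, 0.0], [0.999, 0.036, -0.0], [-0.0, 0.0, -1.0]]
ft_force: [-3.3, 0.5, 5.4]
finger_gap: 0.006
gripper_force: 2.8
```

```bash
python3 -m crank '[0,0,0,0.1,0,0,0, 0,0,0,0,0,0,0]'; python3 - <<'E'
from h import *
im=cams.snapshot('wrist');g=cams.snapshot('scene');d=cams.snapshot('side')
o=np.hstack([cv2.resize(g[170:300,130:290],(400,325),interpolation=2),cv2.resize(d[180:290,190:325],(400,325),interpolation=2)])
o=np.vstack([o,cv2.resize(im[50:225,80:480],(800,275))])[:600]
cv2.imwrite('pics/i.png',cv2.cvtColor(o,cv2.COLOR_RGB2BGR))
E
```

```text
t: 27.0
tool_pos: [0.5856, -0.1291, 0.0399]
orientation: [[-0.037, 0.999, 0.0], [0.999, 0.037, -0.0], [-0.0, 0.0, -1.0]]
ft_force: [-3.7, 1.1, 9.8]
finger_gap: 0.006
gripper_force: 4.6
```

View pics/i.png

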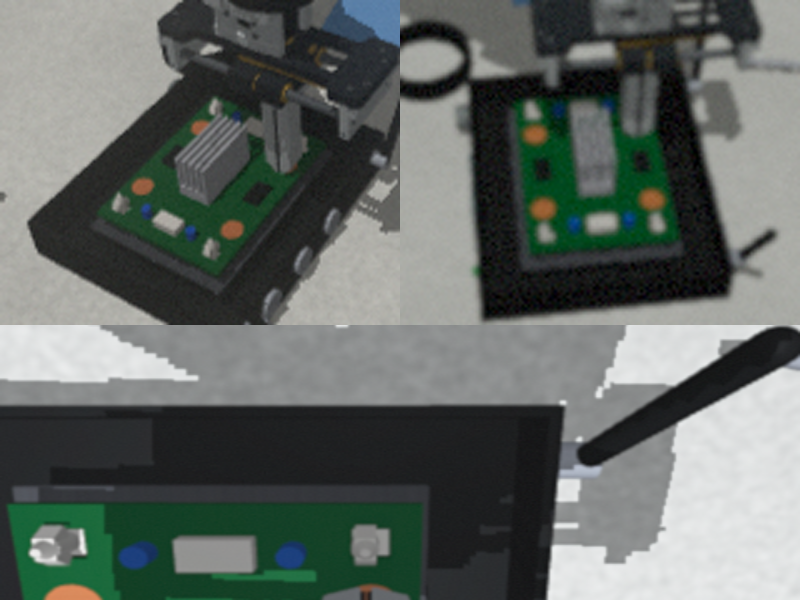

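The board appears down on all four standoffs, with the barbs showing above it, and B meets a hard stop at 39.9 mm. I'll verify the other corners by touch.

```bash
python3 -m crank '[0,0,0,-1.6,0,0,0, 0,-4,0,0,0,0,0, 0,-4,0,0,0,0,0, 0,0,0,0.8,0,0,0, 0,0,0,0.3,0,0,0, 0,0,0,0.1,0,0,0, 0,0,0,0.1,0,0,0, 0,0,0,0,0,0,0]'
```

```text
t: 28.15
tool_pos: [0.5884, -0.2082, 0.0412]
orientation: [[-0.037, 0.999, -0.0], [0.999, 0.037, 0.0], [0.0, -0.0, -1.0]]
ft_force: [0.2, 0.3, 0.2]
finger_gap: 0.003
gripper_force: 0.0
```

```bash
python3 -m crank '[0,0,0,0.1,0,0,0, 0,0,0,0.05,0,0,0, 0,0,0,0,0,0,0]'
```

```text
t: 28.52
tool_pos: [0.5886, -0.2087, 0.0403]
orientation: [[-0.036, 0.999, 0.001], [0.999, 0.036, 0.0], [0.0, 0.001, -1.0]]
ft_force: [-0.5, 2.2, 4.3]
finger_gap: 0.004
gripper_force: 2.0
```

```bash
python3 -m crank '[0,0,0,0.1,0,0,0, 0,0,0,0,0,0,0]'
```

```text
t: 28.78
tool_pos: [0.5887, -0.2089, 0.04]
orientation: [[-0.036, 0.999, 0.001], [0.999, 0.036, 0.0], [0.0, 0.001, -1.0]]
ft_force: [-2.3, 2.9, 8.6]
finger_gap: 0.004
gripper_force: 3.9
```

```bash
python3 -m crank '[0,0,0,-3.3,0,0,0, 0,0,0,-3.3,0,0,0, 0,0,-4.5,0,0,0,0, 0,0,-4.5,0,0,0,0, 0,0,0,3,0,0,0, 0,0,0,2.5,0,0,0, 0,0,0,0.7,0,0,0, 0,0,0,0.2,0,0,0, 0,0,0,0,0,0,0]'
```

```text
t: 29.9
tool_pos: [0.4992, -0.2127, 0.0414]
orientation: [[-0.037, 0.999, 0.001], [0.999, 0.037, -0.001], [-0.001, 0.001, -1.0]]
ft_force: [-0.1, 0.8, 0.6]
finger_gap: 0.003
gripper_force: 0.0
```

```bash
python3 -m crank '[0,0,0,0.05,0,0,0, 0,0,0,0.05,0,0,0, 0,0,0,0,0,0,0]'
```

```text
t: 30.28
tool_pos: [0.499, -0.2125, 0.0404]
orientation: [[-0.036, 0.999, 0.001], [0.999, 0.036, -0.001], [-0.001, 0.001, -1.0]]
ft_force: [0.7, 0.3, 1.6]
finger_gap: 0.007
gripper_force: 1.2
```

```bash
python3 -m crank '[0,0,0,0.1,0,0,0, 0,0,0,0.05,0,0,0, 0,0,0,0,0,0,0]'
```

```text
t: 30.65
tool_pos: [0.4991, -0.2126, 0.0398]
orientation: [[-0.037, 0.999, 0.001], [0.999, 0.037, -0.001], [-0.001, 0.001, -1.0]]
ft_force: [-2.3, 0.4, 9.6]
finger_gap: 0.005
gripper_force: 4.8
```

```bash
python3 -m crank '[0,0,0,-1.6,0,0,0, 0,4,0,0,0,0,0, 0,4,0,0,0,0,0, 0,0,0,0.8,0,0,0, 0,0,0,0.4,0,0,0, 0,0,0,0.1,0,0,0, 0,0,0,0.1,0,0,0, 0,0,0,0,0,0,0]'
```

```text
t: 31.65
tool_pos: [0.4956, -0.1331, 0.0404]
orientation: [[-0.036, 0.999, 0.0], [0.999, 0.036, -0.001], [-0.001, 0.0, -1.0]]
ft_force: [-0.9, -0.0, 1.5]
finger_gap: 0.007
gripper_force: 0.6
```

```bash
python3 -m crank '[0,0,0,0.1,0,0,0, 0,0,0,0.1,0,0,0, 0,0,0,0,0,0,0]'
```

```text
t: 32.02
tool_pos: [0.4958, -0.133, 0.0398]
orientation: [[-0.037, 0.999, 0.0], [0.999, 0.037, -0.001], [-0.001, 0.0, -1.0]]
ft_force: [-4.7, -0.0, 11.6]
finger_gap: 0.004
gripper_force: 5.3
```

All four corners stop hard at 39.8 to 40.0 mm, about 11 mm below the laid-on height. I'll back off and take a last look.

```bash
python3 -m crank '[0,0,0,-3,0,0,0, 0,0,0,-4,0,0,0, 0,-2,2.2,-5,0,0,0, 0,-2,2.2,0,0,0,0, 0,0,0,0,0,0,0, 0,0,0,0,0,0,0]'
python3 - <<'E'
from h import *
s=arm.sense();im=cams.snapshot('wrist')
L=[l for l in spots(im,.040,s) if l[0][1]<300 and l[1]>100][:4]
c,y,e=fit([l[2][:2] for l in L]);print(c,np.degrees(y),e,s['ft_force'])
g=cams.snapshot('scene');o=np.hstack([cv2.resize(g[170:300,130:290],(400,325),interpolation=2),cv2.resize(im[60:290,140:400],(400,325),interpolation=2)])
cv2.imwrite('pics/j.png',cv2.cvtColor(o,cv2.COLOR_RGB2BGR))
E
```

```text
t: 32.78
tool_pos: [0.5395, -0.1697, 0.1568]
orientation: [[-0.036, 0.999, -0.003], [0.999, 0.036, 0.002], [0.002, -0.003, -1.0]]
ft_force: [-1.0, -0.2, -0.5]
finger_gap: 0.005
gripper_force: 0.0
[ 0.54286063 -0.17063341] 2.0115503069014076 0.00010562767339719614 [-1.02114817 -0.21264866 -0.45779813]
```

View pics/j.png

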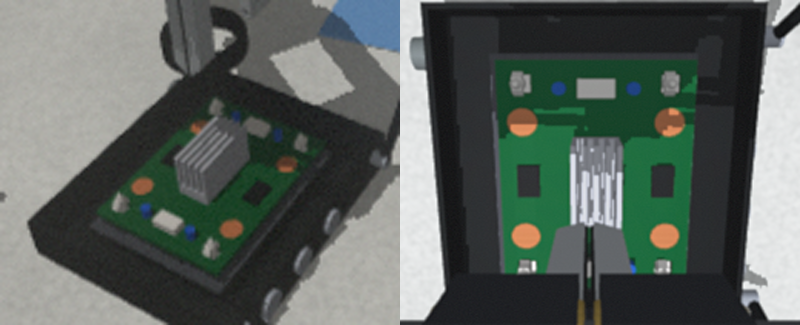

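The board lies flat and square with all four snaps standing proud of it, and the gripper is clear. I'm handing it in.

```bash
python3 -c "
from rig import hand_in;print(hand_in())"
```

```text
the job is handed in; nothing more can be done
None
```

The board is on all four standoffs, square and level in the receiver, with every corner at a hard stop and the gripper clear; I handed it in at about 33 s, and no verdict came back.

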